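Fish the turquoise nugget out from behind the specimen chest

ROBOT

A 6-joint arm with a two-finger parallel gripper is mounted at the origin on the work surface. World frame = base frame: x ahead of the robot, y to its left, z up, the work surface at z = 0. Lengths are in mm, angles in rad, forces in N, time in s.
With the tool pointing down it reaches from about 350 to 975 mm from the base axis. Payload 7.1 kg.
Tool frame: the origin (TCP) lies on the centre line of the jaws, within the pads' length; the fingertips stand 17 mm ahead of it and the grasp point (between the pads) lies 2 mm behind it (tip_extent is the distance from the TCP to the fingertips, in mm); z points along the fingers, y is the line along which they close (so a half turn about z gives the same grasp; the last joint's range is limited). The gripper opens to 88 mm and grips with 3 to 60 N. Pads are 20 mm wide; open, the fingers measure 115 mm over their backs; the gripper's body (75 mm by 178 mm) begins 61 mm behind the grasp point.
Start: joints at [1.173, 0.423, 1.63, -0, 1.089, -0.019], TCP at [231.096, 580.689, 239.675] pointing down, gripper open.
Joint ranges: [-3, 3], [-0.9, 2.11], [0.09, 2.58], [-1.31, 4.45], [0.11, 2.69], [-2.54, 2.54]. Speed limits (rad/s): [2.39, 2.39, 3.01, 3.14, 3.14, 3.14].

INTERFACE

Orientations are given as a rotation vector (axis times angle).
In Python, from workcell import get_obs, get_image, camera_model, close_job, look_for, outline_of, pinpoint, tip_extent gives the robot as it stands.
- The arm moves only by the shell command python3 -m jog 'ROWS'. ROWS is text: rows parted by semicolons, each of 7 numbers parted by spaces: the shift along the tool's x, y, z as a fraction of full scale, then the turn, a rotation vector about the tool's x, y, z as a fraction of full scale, then the closure, from -1 (fully open) to 1 (shut). A call has 1 to 8 rows; each row is the pose to reach, as a shift and turn from the pose commanded when the call began, along the tool's axes at that moment; what a row does not reach only later rows make up. Full scale, the value 1, is 0.2 m for a shift and 30 degrees for a turn. A row lasts 1/10 s, in which the tool goes at most 50 mm and 8.59 degrees, less where a joint would pass 70% of its speed; a pose out of reach is approached as far as the arm can. A call with a number of a shift or a turn outside -1 to 1 is refused whole. A call with a gripper value outside its range is refused whole. The fingers move at their own pace and stop on an object; the grip force is fixed at half the most. Time passes only in rows, so rows that repeat a pose let the fingers close. It gives the time, the measured TCP pose, the force, the opening and the grip force at its end, in the units of the state.
- get_obs(): the state, without advancing time (a new reading comes with each control period).
- get_image(name): name is "scene" or "top" or "wrist"; returns the picture (480x640x3 uint8, red, green, blue); there is no depth.
- camera_model(name): a dict with "fx", "fy", "cx", "cy" (pixels), "origin" and "orientation" of the camera in the world; the wrist camera has in their place "tool_from_camera" (4x4, takes a point from camera to tool coordinates, whose origin is the TCP and whose axes are the flange's). Camera axes: x right, y down, z forward; pixel columns grow to the right and rows downward; lengths in mm; the calibration is good to about 2 mm. A picture is of the moment at which its call begins: read the wrist's pose just before it. camera_model takes no time and is no camera call.
- close_job(): hands the job in; it is judged then, once.
Trained networks look in the newest picture that a camera, given by its name, has taken for a name from the list of things; names that differ only in an ending like _2 or _b are one class to them, and where a whole thing is asked for, a point or a joint stands for the part that bears it (a point fixed in the world has none). Each returns a list of dicts, best first, with "confidence" (0 to 1); they miss things now and then, are a little off and sometimes report something else, mostly with a low value. They report only what shows in the picture. A call takes as long as a camera call. They do not tell look-alikes from the thing itself.
- look_for(target, camera): "xyz" ([x, y, z] in mm, in the coordinates of the camera as it stood for that picture, good to about 4 mm: the middle of the surface that is visible of it).
- outline_of(target, camera): "mask" (480x640 bool, what is visible of it).
- pinpoint(target, camera): "xyz" ([x, y, z] in mm, in the coordinates of the camera as it stood for that picture, good to about 4 mm: a listed point, or the origin of a listed thing).
The state is a dict: "t": time; "qpos": joint angles; "qvel": joint speeds; "joint_torque": joint torques, N m; "ee_pos": TCP position; "orientation": TCP orientation; "ft_force": force on the tool from outside, world axes, zero at the start; "moment": the same for the moment, N m; "width": finger opening in mm; "grasp_force": force on a finger pad.
Only numpy, scipy, OpenCV 4.12 (cv2) and the standard library are available. Lean on these libraries where they do the work, as an engineer would, in place of code of your own. Each camera call takes 0.05 s, during which the arm holds its last target. There are 200 camera calls.

TASK

The turquoise nugget has dropped off its plinth into the narrow gap between the specimen chest and the rock tumbler. Take the hooked rod from its rest and fish the nugget out of the open end of the gap with it (no fingers on the nugget while it is in the gap), then lay the rod back in the notches of its rest. Set the nugget, without dropping it, right way up in the middle of its empty plinth, lengthwise on it like the other stones, and leave the other stones and the brass weights where they are.

Things in the scene. Friction and masses are not known exactly. Their poses are not given: they have to be found in the camera images.
- gap_mouth (a point): Middle of the gap's open end, on the table top, fixed. +y points out of the gap (roughly to the robot's left); the gap runs 300 mm from here along -y, 66 mm wide from x = -33 mm (upright back of the chest) to +33 mm (side of the tumbler's bed), open at the top. Outside the mouth the table is clear for y 0 to +300 mm, x -33 to +33 mm.
- tumbler: Crank-driven rock tumbler, green cast iron, fixed; origin and axes as gap_mouth. Bed: x 33 to 213 mm, y 0 to -300 mm, 85 mm high; on it end standards and rollers (to 154 mm high, x 58 to 188) and a black rubber barrel along y (top 223 mm high, x 65 to 181). Crank at the far end, y -270 to -415 mm, up to 260 mm high. A lug 14 mm high at x 148 to 198, y up to +27 mm.
- chest: Dark mesquite specimen chest with three small drawers, fixed, the near side of the gap: 100 mm (x) by 345 mm (y) by 120 mm high. Origin: centre of its underside, axes parallel to gap_mouth. Its top carries three equal plinths in a row along y, centres 107 mm apart, on its middle line.
- turquoise: The turquoise-blue nugget, loose, 62 mm long (x) by 42 mm wide (y) by 34 mm high (z), flat flanks and underside with broken edges, 0.11 to 0.23 kg. Origin: centre of its underside. It starts on the table in the gap, upright, its centre 50 to 85 mm inside the mouth, long axis within 0.15 rad of the gap's direction (either way round).
- hook: Hooked rod, loose, 0.15 kg. Wooden handle, flat sides, 22 mm wide (y), 24 mm high (z), x -50 to +40 mm; brass pommel to x -64, ferrule to +56; then a 6 mm steel rod on the same axis to x +185, bent down there into a flat triangular loop across the rod (see hook_foot). Origin: grip point on the handle's axis; centre of mass about 33 mm ahead of it (+x). Starts in its rest, +z up, loop down.
- rest: Dark wooden rest of the rod, fixed: base 190 by 60 by 12 mm, two notched uprights. Rear one (x -45 to -35 mm): flat-floored notch for the handle, 26 mm wide, splayed above, cheeks to 81 mm high. Front one (x 105 to 115): notch for the bare rod, 14 mm wide, cheeks to 90 mm high. Origin: on the table under the grip point of the lying rod; +x where its bent end points. No other part is over 12 mm.
- rest_seat (a point): Point on the rest, 75 mm above the table, where the rod's origin lies when the rod is home in both notches; its axes are then those of the rod.
- plinth_turquoise: The empty low plinth on the chest's top, fixed, 88 mm (x) by 96 mm (y) by 12 mm high, dark wood with pale felt top. Origin: centre of its underside, on the chest's top (120 mm above the table). The nugget is to lie with its 62 mm length along the plinth's y axis, either way round. It may be any of the three in the row.
- place (a point): Centre of the felt top of the empty plinth, 132 mm above the table; axes those of the plinth.
- jade: Pale green jade pebble, loose, 66 by 44 by 28 mm, lengthwise on its own plinth; to be left alone. Origin: centre of its underside.
- cinnabar: Cinnabar-red stone, loose, 58 by 42 by 36 mm, lengthwise on its own plinth; to be left alone. Origin: centre of its underside.
- weights: Brass balance weights set in a pale wooden block, loose as one piece, 150 by 52 mm, 83 mm high; to be left alone. Origin: centre of its underside.
- hook_foot (a point): Middle of the loop's foot, at x 185, z -42 mm in the rod's frame. The loop stands square to the rod: apex at the rod, foot a 6 mm wire bar 30 mm long (y), its underside 45 mm below the rod's axis.
Things that resemble listed ones, but are neither listed nor needed, are in the scene too. Several things have the shape of the turquoise; the one meant has the colours described above. Leave any red look-alike of the rest alone.

How it is judged (in metres and radians):
On the way, in this order (a step that is already met when the one before it is completed fails the run):
1. the rod bears on the nugget while it lies in the gap (contact force between hook and turquoise above 0.05 N and y of turquoise in the frame of gap_mouth below -0.02 m), for 0.02 s.
2. the nugget lies wholly out of the gap on the table (y of turquoise in the frame of gap_mouth above 0.033 m and height (world z) of turquoise below 0.02 m), for 0.2 s.
At the end, for the whole second after the job is handed in: Nugget at rest upright on its plinth's felt, centre within 15 mm of the plinth's, length within 0.3 rad of the plinth's y axis; rod at rest in both notches of its rest, loop down, grip point within 20 mm of the seat and under 5 mm high, direction within 0.1 rad (horizontal distance between turquoise and place below 0.015 m and z of turquoise in the frame of place between -0.004 and 0.004 m and angle between turquoise's own z axis and vertical below 0.1 rad and angle between the x axis of turquoise and the y axis of place, either way round below 0.3 rad and linear speed of each of turquoise, hook below 0.02 m/s and distance between hook and rest_seat below 0.02 m and z of hook in the frame of rest_seat below 0.005 m and angle between the x axis of hook and the x axis of rest_seat, either way round below 0.1 rad and angle between hook's own z axis and vertical below 0.15 rad); the robot touches nothing.
It fails at once if the fingers touch the nugget while it is still in the gap (contact force between the fingers and turquoise above 0.3 N and y of turquoise in the frame of gap_mouth below 0 m and height (world z) of turquoise below 0.06 m).
It fails at once if the nugget is dropped or flung (it moves faster than 0.5 m/s while the fingers do not hold it) (contact force between the fingers and turquoise below 0.05 N and linear speed of turquoise above 0.5 m/s).
It fails at once if the jade pebble is shifted by more than 10 mm (distance of jade from where it was at the start of the episode above 0.01 m).
It fails at once if the cinnabar stone is shifted by more than 10 mm (distance of cinnabar from where it was at the start of the episode above 0.01 m).
It fails at once if the brass weights are shifted by more than 20 mm (distance of weights from where it was at the start of the episode above 0.02 m).
It also fails if it takes over 58 s, if anything falls off the work surface, if the arm or the gripper's body presses on something with over 40 N, if the wrist force passes 120 N, or if a joint passes its speed limit or range.

## Working session

There is one attempt and no reset: what is moved stays moved. The work goes in short steps, Python scripts to look and compute and a shell command to move; the robot and the scene stay as the last step left them, time stands still between calls to the robot, and variables do not carry over. Pictures are saved under pics/ and viewed, at most 14 in all, crops included, and the job is handed in when it is done.

```bash
mkdir -p pics; ls; cat > h.py <<'E'
import numpy as np, cv2
from scipy.spatial.transform import Rotation as R
from workcell import *
def cam(name):
    m=camera_model(name)
    if name=="wrist":
        o=get_obs(); T=np.eye(4); T[:3,:3]=R.from_rotvec(o["orientation"]).as_matrix(); T[:3,3]=o["ee_pos"]
        X=T@np.array(m["tool_from_camera"]); return m,X[:3,:3],X[:3,3]
    q=np.array(m["orientation"]); return m,(R.from_rotvec(q).as_matrix() if q.size==3 else (q if q.shape==(3,3) else R.from_quat(q).as_matrix())),np.array(m["origin"])
def W(c,p): return c[1]@np.array(p)+c[2]
def proj(c,P):
    p=c[1].T@(np.array(P)-c[2]); m=c[0]; return np.array([m["fx"]*p[0]/p[2]+m["cx"],m["fy"]*p[1]/p[2]+m["cy"]])
def onz(c,u,v,z):
    m=c[0]; d=c[1]@np.array([(u-m["cx"])/m["fx"],(v-m["cy"])/m["fy"],1]); return c[2]+d*(z-c[2][2])/d[2]
def save(im,f): cv2.imwrite("pics/"+f,im[:,:,::-1])
E
python3 - <<'E'
from h import *
print(get_obs()); print(tip_extent)
for n in ("top","scene"):
    c=cam(n); im=get_image(n); save(im,n+"0.png"); print(n,c[0])
    for t in ("gap_mouth","chest","turquoise","hook","rest_seat","rest","hook_foot","place","jade","cinnabar","weights"):
        for r in pinpoint(t,n)[:4]: print(t,round(r["confidence"],2),W(c,r["xyz"]).round(0))
E
```

```text
pics
{'t': 0.0, 'qpos': array([ 1.17299710e+00,  4.23850831e-01,  1.63065365e+00, -1.31651401e-05,
        1.08861752e+00, -1.90266826e-02]), 'qvel': array([-1.73591474e-03, -1.26951866e-03,  7.11775378e-04,  1.48378772e-03,
        4.97259735e-06, -1.11358055e-03]), 'joint_torque': array([ 1.87336758e-03, -5.44636846e+01, -2.73662138e+01,  6.44563045e-02,
        2.29376979e-02, -1.33212179e-04]), 'ee_pos': array([230.90673015, 580.22390306, 238.90972793]), 'orientation': array([-5.91357205e-01, -3.08512221e+00,  2.35386453e-03]), 'ft_force': array([-0.54190076, -0.48263288, -0.29294888]), 'moment': array([-0.02305818,  0.00239973, -0.02937437]), 'grasp_force': 0.0, 'width': 88.0705968939066}
17.0
top {'fx': 449.59402054712467, 'fy': 449.59402054712467, 'cx': 315.0520488860165, 'cy': 236.119735881325, 'origin': array([ 259.98236951,  -81.09760142, 1007.13938711]), 'orientation': array([-2.110626  ,  2.13398303, -0.13617652])}
chest 0.68 [ 508. -127.    1.]
chest 0.55 [383. 131.  30.]
turquoise 0.75 [588.  -9.  -2.]
turquoise 0.6 [ 375. -210.    2.]
turquoise 0.56 [382. -78.  -4.]
ho
[... 431 characters left out ...]
 129.]
scene {'fx': 456.8190691823723, 'fy': 456.8190691823723, 'cx': 325.81642336973687, 'cy': 242.31936605286086, 'origin': array([ 719.86790944, -544.89937327,  850.87521868]), 'orientation': array([-2.42096362, -0.70597802,  0.21751325])}
chest 0.93 [ 510. -122.    2.]
chest 0.58 [584. -11.   1.]
turquoise 0.98 [ 367. -213.    1.]
turquoise 0.63 [584. -10.  -0.]
turquoise 0.63 [381. -75.   0.]
hook 0.76 [410. 318.  76.]
rest_seat 0.67 [216. 322.  74.]
rest_seat 0.59 [409. 317.  73.]
rest 0.8 [412. 317.  -2.]
rest 0.7 [215. 321.  -2.]
hook_foot 0.71 [384. 130.  33.]
place 0.92 [501. -20. 135.]
jade 0.72 [ 503. -122.  131.]
cinnabar 0.78 [ 509. -232.  130.]
weights 0.81 [ 526. -451.    4.]
```

View pics/top0.png

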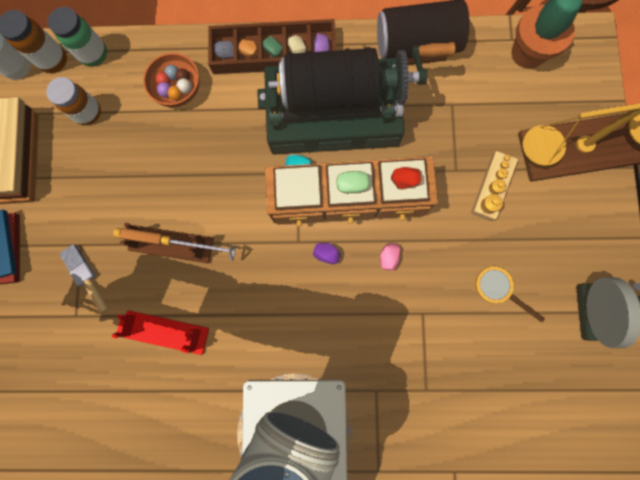

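View pics/scene0.png

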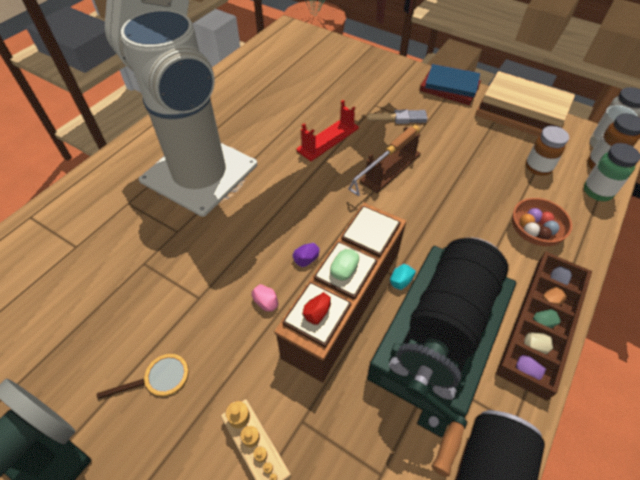

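Top view: the candidates are the turquoise nugget in the gap (298,160), the purple one (327,253) and the pink one (390,256). I choose (298,160) for its colour. The hook lies in the dark rest (165,243), and the red look-alike of the rest is at (160,333). The empty plinth is the left one (298,187). Next I crop in close, then move to look with the wrist camera.

```bash
cat >> h.py <<'E'
def go(p,d,tilt=None):
    """print total shift/turn (fractions) from now to TCP p, tool z down, tool x along +-d (world xy)"""
    o=get_obs(); R0=R.from_rotvec(o["orientation"]); best=None
    for s in (1,-1):
        x=s*np.array([d[0],d[1],0])/np.hypot(*d[:2]); z=np.array([0,0,-1.]); y=np.cross(z,x)
        t=(R0.inv()*R.from_matrix(np.c_[x,y,z])).as_rotvec()
        if best is None or np.linalg.norm(t)<np.linalg.norm(best): best=t
    print("t",round(o["t"],2),"pos",o["ee_pos"].round(1),"q6",o["qpos"][5].round(2),"w",round(o["width"],1),"shift",(R0.inv().apply(np.array(p)-o["ee_pos"])/200).round(3),"turn",(best/np.radians(30)).round(3))
E
python3 - <<'E'
from h import *
im=cv2.imread("pics/top0.png"); a=cv2.resize(im[130:280,250:430],None,fx=2.2,fy=2.2,interpolation=2); b=cv2.resize(im[215:275,105:255],None,fx=2.64,fy=2.64,interpolation=2)
cv2.imwrite("pics/crop.png",np.vstack([a,b[:, :a.shape[1]]]))
o=get_obs(); print(R.from_rotvec(o["orientation"]).as_matrix().round(2)); print(camera_model("wrist"))
go([400,290,300],[-29.5,-184.5])
E
```

```text
[[-0.93  0.37 -0.  ]
 [ 0.37  0.93 -0.  ]
 [-0.   -0.   -1.  ]]
{'fx': 405.37648251017794, 'fy': 405.37648251017794, 'cx': 321.7347857560568, 'cy': 233.61785379964945, 'tool_from_camera': array([[-3.47042953e-04, -9.64085712e-01, -2.65591074e-01,
         7.29366330e+01],
       [ 9.99999851e-01, -2.22858506e-04, -4.97713263e-04,
         7.26447044e-01],
       [ 4.20649016e-04, -2.65591207e-01,  9.64085646e-01,
        -1.43963468e+02],
       [ 0.00000000e+00,  0.00000000e+00,  0.00000000e+00,
         1.00000000e+00]])}
t 1.2 pos [231.1 580.7 239.7] q6 -0.02 w 87.7 shift [-1.322 -1.038 -0.302] turn [-0.     0.     2.579]
```

View pics/crop.png

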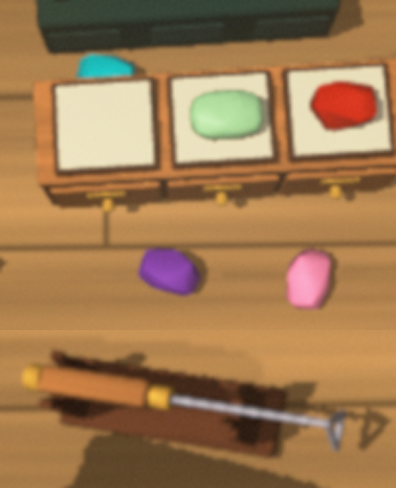

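The crop confirms it: the turquoise piece is in the gap, the left plinth is empty, and the hook lies in the dark rest.

```bash
python3 -m jog '-.2 -.15 -.1 0 0 .25 -1;-.4 -.3 -.2 0 0 .5 -1;-.6 -.45 -.3 0 0 .75 -1;-.8 -.6 -.3 0 0 1 -1;-1 -.8 -.3 0 0 1 -1;-1 -1 -.3 0 0 1 -1' ; python3 - <<'E'
from h import *
go([400,290,300],[-29.5,-184.5])
E
```

```text
t: 1.8
ee_pos: [345.9, 323.2, 300.3]
orientation: [1.371, 2.825, 0.004]
ft_force: [0.6, -0.2, 0.3]
width: 88.1
grasp_force: 0.0
t 1.8 pos [345.9 323.2 300.3] q6 0.06 w 88.1 shift [-0.298  0.11   0.002] turn [ 5.000e-03 -1.000e-03  1.577e+00]
```

```bash
python3 -m jog '-.1 .05 0 0 0 .25 -1;-.2 .1 0 0 0 .5 -1;-.3 .11 0 0 0 .75 -1;-.3 .11 0 0 0 1 -1;-.3 .11 0 0 0 1 -1' ; python3 -m jog '0 0 0 0 0 .25 -1;0 0 0 0 0 .58 -1;0 0 0 0 0 .58 -1;0 0 0 0 0 .58 -1'; python3 - <<'E'
from h import *
c=cam("wrist"); save(get_image("wrist"),"w1.png")
for t in ("hook","rest_seat","rest","hook_foot"):
    for r in pinpoint(t,"wrist")[:2]: print(t,round(r["confidence"],2),W(c,r["xyz"]).round(1))
go([400,290,300],[-29.5,-184.5])
E
```

```text
t: 2.3
ee_pos: [398.3, 290.5, 299.7]
orientation: [-2.058, -2.374, -0.0]
ft_force: [0.6, 0.2, -0.9]
width: 87.6
grasp_force: 0.0
t: 2.7
ee_pos: [397.7, 291.1, 299.7]
orientation: [-2.385, -2.044, -0.0]
ft_force: [-0.9, 0.6, 0.0]
width: 87.5
grasp_force: 0.0
hook 0.77 [419.3 318.8  73.6]
rest_seat 0.78 [415.  319.6  72.9]
rest_seat 0.55 [219.4 323.3  70.4]
rest 0.96 [218.4 321.2   1.1]
rest 0.94 [416.8 316.3  -2.9]
hook_foot 0.56 [383.3 134.7  28.7]
t 2.95 pos [397.8 291.  299.7] q6 0.76 w 87.6 shift [-0.003  0.011 -0.002] turn [ 0.    -0.     0.003]
```

View pics/w1.png

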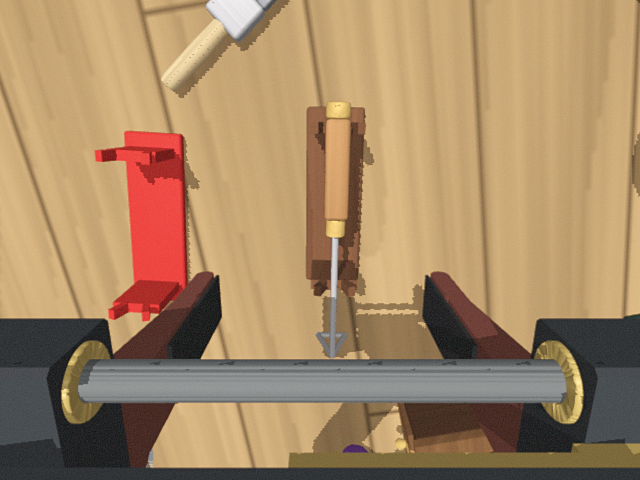

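The wrist view shows the pommel end at (339,103), the ferrule end at (336,236) and the rod down to the loop at (333,330). I'll compute the axis from these.

```bash
python3 - <<'E'
from h import *
c=cam("wrist")
A=onz(c,339.3,103,81); B=onz(c,335.8,236,79); C=onz(c,333,328,75); print(A,B,C)
d=(C-A)[:2]; d/=np.hypot(*d); d2=(B-A)[:2]; print(d,d2/np.hypot(*d2), np.hypot(*(B-A)[:2]),"origin from pommel",A[:2]+64*d,"from ferrule",B[:2]-56*d)
E
```

```text
[426.20424948 376.29924732  81.        ] [405.87312805 259.70112418  79.        ] [388.83538991 163.66501228  75.        ]
[-0.17308979 -0.98490605] [-0.17177734 -0.9851358 ] 118.35741133051219 origin from pommel [415.12650271 313.26526024] from ferrule [415.56615648 314.85586287]
```

```bash
python3 - <<'E'
from h import *
go([415.5,315.5,74],[-.173,-.985])
E
```

```text
t 2.95 pos [397.8 291.  299.7] q6 0.76 w 87.6 shift [0.135 0.068 1.128] turn [ 0.    -0.     0.032]
```

```bash
python3 -m jog '.07 .035 .25 0 0 .03 -1;.135 .068 .5 0 0 .03 -1;.135 .068 .75 0 0 .03 -1;.135 .068 .9 0 0 .03 -1;.135 .068 .9 0 0 .03 -1' ; python3 - <<'E'
from h import *
go([415.5,315.5,74],[-.173,-.985])
E
```

```text
t: 3.45
ee_pos: [412.9, 313.5, 115.4]
orientation: [-2.405, -2.02, 0.014]
ft_force: [0.2, 0.4, 0.8]
width: 87.8
grasp_force: 0.0
t 3.45 pos [412.9 313.5 115.4] q6 0.8 w 87.8 shift [0.014 0.012 0.207] turn [-0.012  0.013  0.001]
```

```bash
python3 -m jog '.01 .012 .1 0 0 0 -1;.01 .012 .205 0 0 0 -1;.01 .012 .205 0 0 0 -1;.01 .012 .205 0 0 0 1;.01 .012 .205 0 0 0 1;.01 .012 .205 0 0 0 1;.01 .012 .205 0 0 0 1;.01 .012 .205 0 0 0 1' ; python3 - <<'E'
from h import *
go([415.5,315.5,74],[-.173,-.985]); print(get_obs()["ft_force"],get_obs()["grasp_force"])
E
```

```text
t: 4.25
ee_pos: [418.5, 317.1, 79.2]
orientation: [2.407, 2.019, 0.001]
ft_force: [1.0, 0.1, -0.9]
width: 51.2
grasp_force: 0.0
t 4.25 pos [418.5 317.1  79.2] q6 0.8 w 51.2 shift [-0.01  -0.013  0.026] turn [ 0.001 -0.001 -0.001]
[ 0.98980178  0.07011157 -0.94949976] 0.0
```

```bash
python3 -m jog '-.008 -.01 .025 0 0 0 0;-.008 -.01 .025 0 0 0 1;-.008 -.01 .025 0 0 0 1;-.008 -.01 .025 0 0 0 1;-.008 -.01 .025 0 0 0 1;-.008 -.01 .025 0 0 0 1;-.008 -.01 .025 0 0 0 1;-.008 -.01 .025 0 0 0 1' ; python3 - <<'E'
from h import *
go([415.5,315.5,74],[-.173,-.985]); print(get_obs()["ft_force"],get_obs()["grasp_force"])
E
```

```text
t: 5.05
ee_pos: [416.1, 315.7, 73.6]
orientation: [-2.407, -2.019, 0.0]
ft_force: [-0.2, 0.3, -1.9]
width: 21.6
grasp_force: 30.0
t 5.05 pos [416.1 315.7  73.6] q6 0.8 w 21.6 shift [-0.002 -0.003 -0.002] turn [-0.     0.    -0.001]
[-0.23592833  0.26886304 -1.87263084] 29.99681532382965
```

```bash
python3 -m jog '0 0 -.15 0 0 0 1;0 0 -.3 0 0 0 1;0 0 -.5 0 0 0 1;0 0 -.75 0 0 0 1;0 0 -.75 0 0 0 1;0 0 -.75 0 0 0 1' ; python3 - <<'E'
from h import *
go([590,250,224],[.03,-1]); print(get_obs()["ft_force"],get_obs()["grasp_force"])
E
```

```text
t: 5.65
ee_pos: [416.4, 316.0, 224.6]
orientation: [2.407, 2.019, 0.004]
ft_force: [-0.5, -0.6, -1.8]
width: 21.9
grasp_force: 30.0
t 5.65 pos [416.4 316.  224.6] q6 0.8 w 21.9 shift [-0.174  0.912  0.005] turn [ 0.004 -0.003 -0.391]
[-0.48406043 -0.62083215 -1.79513691] 29.99667853116989
```

```bash
python3 -m jog '-.04 .2 0 0 0 -.1 1;-.09 .4 0 0 0 -.2 1;-.13 .6 0 0 0 -.3 1;-.174 .8 0 0 0 -.39 1;-.174 .91 0 0 0 -.39 1;-.174 .91 0 0 0 -.39 1;-.174 .91 0 0 0 -.39 1' ; python3 - <<'E'
from h import *
c=cam("wrist"); save(get_image("wrist"),"w2.png")
for t in ("gap_mouth","place","turquoise","chest","tumbler","hook_foot","hook"):
    for r in pinpoint(t,"wrist")[:2]: print(t,round(r["confidence"],2),W(c,r["xyz"]).round(1))
go([590,250,224],[.03,-1])
E
```

```text
t: 6.35
ee_pos: [587.8, 249.3, 221.1]
orientation: [-2.188, -2.252, 0.006]
ft_force: [-0.6, 0.8, -1.6]
width: 21.7
grasp_force: 30.0
turquoise 0.45 [590.6 -12.   -2.2]
hook_foot 0.59 [ 5.895e+02 -1.170e+01  4.000e-01]
hook 0.58 [591.1 247.6 220.7]
t 6.75 pos [588.8 250.2 224. ] q6 0.35 w 21.9 shift [-0.001  0.006 -0.   ] turn [ 0.001 -0.     0.001]
```

View pics/w2.png

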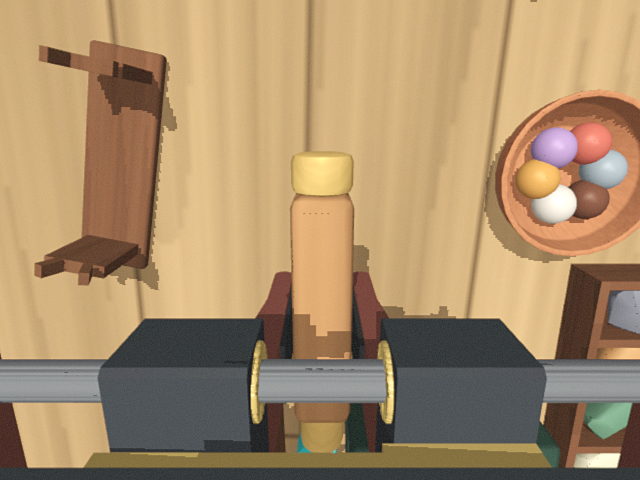

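The wrist view shows the hook held straight, but the gripper hides the gap. I'll measure the gap from the first pictures: felt rectangles and the bed corner.

```bash
python3 - <<'E'
from h import *
for n in ("top","scene"):
    im=cv2.imread(f"pics/{n}0.png"); c=cam(n); hsv=cv2.cvtColor(im,cv2.COLOR_BGR2HSV)
    m=((hsv[...,1]<70)&(hsv[...,2]>180)).astype(np.uint8)
    k,l,s,ce=cv2.connectedComponentsWithStats(m)
    for i in range(1,k):
        P=onz(c,*ce[i],132)
        if s[i][4]>300 and 440<P[0]<580 and -300<P[1]<60:
            ct=max(cv2.findContours((l==i).astype(np.uint8),0,1)[0],key=len)[:,0].astype(float)
            w=np.array([onz(c,u+0,v+0,132)[:2] for u,v in ct],np.float32); print(n,[np.round(q,2) for q in cv2.minAreaRect(w)])
    mt=((hsv[...,0]>85)&(hsv[...,0]<97)&(hsv[...,1]>150)&(hsv[...,2]>120)).astype(np.uint8)
    k,l,s,ce=cv2.connectedComponentsWithStats(mt)
    for i in range(1,k):
        if s[i][4]>40:
            v,u=np.where(l==i); w=np.array([onz(c,a,b,20)[:2] for a,b in zip(u,v)],np.float32); print("turq",n,s[i],[np.round(q,2) for q in cv2.minAreaRect(w)])
im=cv2.imread("pics/top0.png"); b=cv2.imread("pics/scene0.png")
x=cv2.resize(im[125:205,255:355],None,fx=5,fy=5,interpolation=2); y=cv2.resize(b[225:305,355:415],None,fx=5,fy=5,interpolation=2)
cv2.imwrite("pics/gap.png",np.hstack([x,y]))
E
```

```text
top [array([ 514.22, -231.  ]), array([78.25, 86.35]), np.float64(2.41)]
top [array([ 509.55, -124.13]), array([78.76, 86.41]), np.float64(2.73)]
top [array([504.67, -17.38]), array([78.65, 86.43]), np.float64(2.61)]
turq top [286 156  24   9 166] [array([597.79, -10.46]), array([52.77, 19.11]), np.float64(88.89)]
scene [array([501.37, -16.03]), array([79.52, 87.95]), np.float64(2.71)]
scene [array([ 506.19, -122.84]), array([80.04, 88.  ]), np.float64(2.56)]
scene [array([ 511.05, -229.7 ]), array([79.92, 87.92]), np.float64(2.61)]
turq scene [391 265  24  21 317] [array([584.74,  -7.69]), array([38.63, 51.65]), np.float64(0.52)]
```

View pics/gap.png

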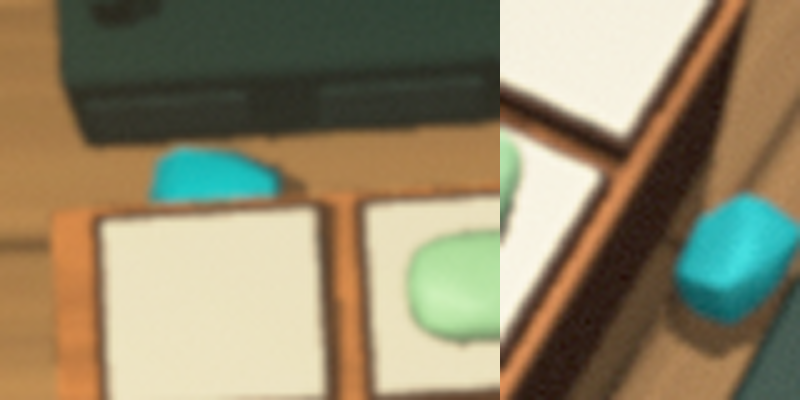

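```bash
python3 - <<'E'
from h import *
c=cam("top"); print("bed corner",onz(c,272.6,153.6,0),"chest end",onz(c,266,167.4,120))
go([574,250,110],[.0455,-1])
E
```

```text
bed corner [621.43296639  49.58068571   0.        ] chest end [548.96761903  47.44578732 120.        ]
t 6.75 pos [588.8 250.2 224. ] q6 0.35 w 21.9 shift [ 0.001 -0.074  0.57 ] turn [ 0.001 -0.    -0.029]
```

```bash
python3 -m jog '0 -.03 .15 0 0 -.03 1;0 -.067 .35 0 0 -.03 1;0 -.067 .57 0 0 -.03 1;0 -.067 .57 0 0 -.03 1;0 -.067 .57 0 0 -.03 1;0 -.067 .57 0 0 -.03 1' ; python3 - <<'E'
from h import *
c=cam("scene"); im=get_image("scene"); 
for t in ("hook_foot","hook","gap_mouth"):
    for r in pinpoint(t,"scene")[:2]: print(t,round(r["confidence"],2),W(c,r["xyz"]).round(1))
cc=cv2.resize(im[140:320,320:480],None,fx=3.3,fy=3.3,interpolation=2); save(cc,"s2.png")
o=get_obs(); p=o["ee_pos"]+np.array([.0455,-1,0])*185+[0,0,1.4-42]; print("pred foot",p, proj(c,p), "mouth px",proj(c,[585.5,48,0]))
go([581,127,110],[.0455,-1])
E
```

```text
t: 7.35
ee_pos: [577.5, 250.1, 112.1]
orientation: [2.169, 2.27, 0.005]
ft_force: [-0.1, 0.1, -1.4]
width: 22.1
grasp_force: 30.0
hook_foot 0.66 [584.9  63.6  70. ]
hook 0.81 [570.8 248.1 119.1]
gap_mouth 0.61 [410.9 318.1  69.9]
gap_mouth 0.35 [ 508.6 -120.7   -0.8]
pred foot [585.38632351  64.86914     71.06923748] [421.25791947 237.44070212] mouth px [412.42982462 261.50128275]
t 7.55 pos [577.  249.9 111.7] q6 0.34 w 22.0 shift [-0.615 -0.008  0.008] turn [ 0.006 -0.002 -0.   ]
```

View pics/s2.png

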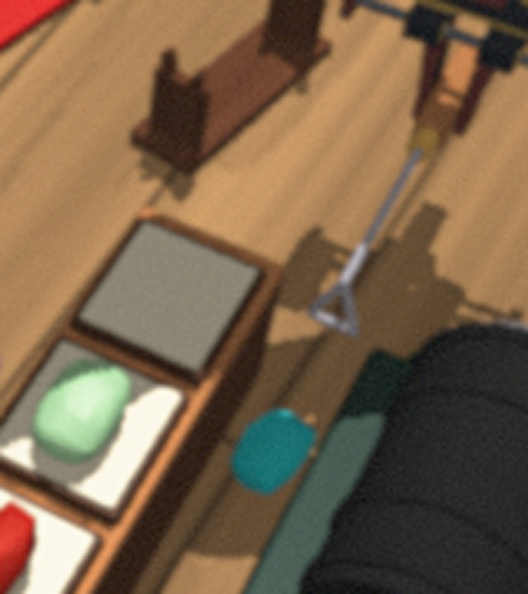

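The scene crop shows the rod aligned with the gap and the loop at the mouth, about (421,237) in the full picture. The nugget sits in the middle of the gap. I advance over it.

```bash
python3 -m jog '-.15 -.003 .03 0 0 0 1;-.35 -.006 .03 0 0 0 1;-.5 -.008 .03 0 0 0 1;-.62 -.008 .03 0 0 0 1;-.62 -.008 .03 0 0 0 1;-.62 -.008 .03 0 0 0 1' ; python3 -m jog '0 0 .1 0 0 0 1;0 0 .18 0 0 0 1;0 0 .25 0 0 0 1;0 0 .25 0 0 0 1;0 0 .25 0 0 0 1'; python3 - <<'E'
from h import *
c=cam("scene"); im=get_image("scene"); cc=cv2.resize(im[200:340,340:480],None,fx=4,fy=4,interpolation=2); save(cc,"s3.png")
go([581,127,46],[.0455,-1])
E
```

```text
t: 8.15
ee_pos: [580.5, 125.4, 104.5]
orientation: [2.172, 2.269, 0.002]
ft_force: [1.1, -0.1, -2.0]
width: 22.2
grasp_force: 30.0
t: 8.65
ee_pos: [579.6, 125.9, 53.2]
orientation: [-2.169, -2.271, 0.001]
ft_force: [-0.1, -0.0, -1.0]
width: 21.8
grasp_force: 30.0
t 8.7 pos [580.1 125.8  53.7] q6 0.15 w 22.1 shift [0.006 0.005 0.039] turn [ 0. -0.  0.]
```

View pics/s3.png

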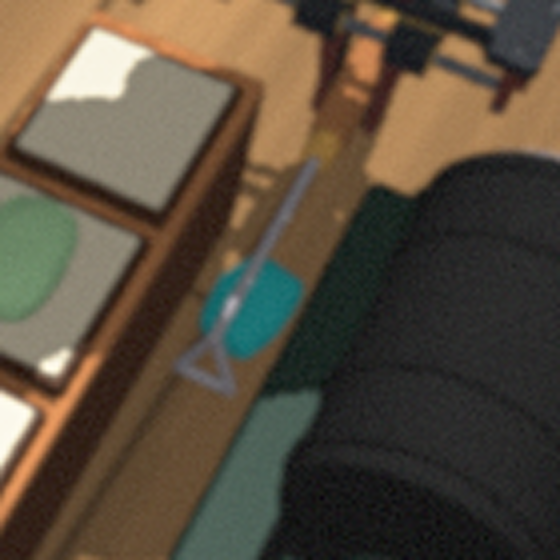

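The loop is down behind the nugget. I lower the last 6 mm and drag.

```bash
python3 -m jog '0 0 .02 0 0 0 1;0 0 .033 0 0 0 1;0 0 .033 0 0 0 1;.04 0 .033 0 0 0 1;.08 0 .033 0 0 0 1;.12 0 .033 0 0 0 1;.16 0 .033 0 0 0 1;.2 0 .033 0 0 0 1' ; python3 -m jog '.05 0 0 0 0 0 1;.1 0 0 0 0 0 1;.15 0 0 0 0 0 1;.2 0 0 0 0 0 1;.25 0 0 0 0 0 1;.3 0 0 0 0 0 1;.3 0 0 0 0 0 1'; python3 - <<'E'
from h import *
c=cam("top"); im=get_image("top")
for n in ("top","scene"):
    c=cam(n);get_image(n)
    for t in ("turquoise","hook_foot"):
        for r in pinpoint(t,n)[:3]: print(n,t,round(r["confidence"],2),W(c,r["xyz"]).round(1))
go([575,260,47],[.0455,-1])
E
```

```text
t: 9.5
ee_pos: [578.1, 166.3, 47.1]
orientation: [2.17, 2.272, 0.0]
ft_force: [-0.4, -1.8, -1.4]
width: 22.2
grasp_force: 30.0
t: 10.2
ee_pos: [575.4, 226.9, 47.1]
orientation: [-2.169, -2.272, -0.001]
ft_force: [-0.2, -0.3, -1.4]
width: 21.9
grasp_force: 30.0
top turquoise 0.81 [382.7 -75.4  -0.8]
top turquoise 0.77 [ 378.4 -214.2   -1.3]
top turquoise 0.63 [579.2  75.6  -1.3]
top hook_foot 0.75 [585.3  41.1   0.9]
scene turquoise 0.86 [378.3 -71.8  -2.1]
scene turquoise 0.78 [ 369.3 -212.3   -0.4]
scene turquoise 0.75 [5.76e+02 7.50e+01 4.00e-01]
scene hook_foot 0.58 [582.7  36.    4.7]
t 10.55 pos [575.4 225.   47.1] q6 0.31 w 22.1 shift [0.175 0.006 0.   ] turn [-0.    -0.    -0.001]
```

```bash
python3 -m jog '.05 0 0 0 0 0 1;.1 0 0 0 0 0 1;.15 0 0 0 0 0 1;.2 0 0 0 0 0 1;.25 0 0 0 0 0 1;.28 0 0 0 0 0 1;.28 0 0 0 0 0 1;.28 0 0 0 0 0 1';  python3 -m jog '-.04 0 0 0 0 0 1;-.06 0 0 0 0 0 1;-.06 0 -.2 0 0 0 1;-.06 0 -.4 0 0 0 1;-.06 0 -.6 0 0 0 1;-.06 0 -.88 0 0 0 1;-.06 0 -.88 0 0 0 1;-.06 0 -.88 0 0 0 1'; python3 - <<'E'
from h import *
for n in ("top","scene"):
    c=cam(n);im=get_image(n); 
    for r in pinpoint("turquoise",n)[:4]: print(n,round(r["confidence"],2),W(c,r["xyz"]).round(1))
    hsv=cv2.cvtColor(im,cv2.COLOR_RGB2HSV); mt=((hsv[...,0]>85)&(hsv[...,0]<97)&(hsv[...,1]>150)&(hsv[...,2]>80)).astype(np.uint8)
    k,l,s,ce=cv2.connectedComponentsWithStats(mt)
    for i in range(1,k):
        if s[i][4]>40:
            v,u=np.where(l==i); w=np.array([onz(c,a,b,17)[:2] for a,b in zip(u,v)],np.float32); print("turq",n,s[i],[np.round(q,2) for q in cv2.minAreaRect(w)])
go([416.1,315.7,223.6],[-.173,-.985])
E
```

```text
t: 11.35
ee_pos: [572.7, 281.6, 47.1]
orientation: [-2.17, -2.272, -0.0]
ft_force: [-0.1, -0.5, -1.2]
width: 22.0
grasp_force: 30.0
t: 12.15
ee_pos: [574.3, 269.0, 225.1]
orientation: [2.17, 2.269, 0.006]
ft_force: [-0.9, 0.2, -2.8]
width: 21.8
grasp_force: 30.0
top 0.72 [575.  131.5  -2.1]
top 0.7 [ 374.8 -214.3   -3.7]
top 0.62 [381.  -74.8  -2.8]
turq top [225 161  25  17 338] [array([580.15, 129.73]), array([38.41, 55.34]), np.float64(6.28)]
scene 0.9 [ 3.679e+02 -2.122e+02  1.000e-01]
scene 0.58 [575.1 131.6   1.8]
scene 0.25 [576.1  54.1   1.5]
turq scene [416 221  20  21 310] [array([574.64, 129.32]), array([37.99, 64.06]), np.float64(4.16)]
t 12.35 pos [572.2 268.5 220.8] q6 0.37 w 21.8 shift [ 0.271 -0.769 -0.012] turn [-0.007  0.003  0.418]
```

Nugget is out at about (575,131). Now I return the rod to its rest.

```bash
python3 -m jog '.07 -.2 0 0 0 .1 1;.14 -.4 0 0 0 .2 1;.2 -.6 0 0 0 .3 1;.265 -.76 0 0 0 .417 1;.265 -.76 0 0 0 .417 1;.265 -.76 0 0 0 .417 1;.265 -.76 0 0 0 .417 1' ; python3 - <<'E'
from h import *
for n in ("scene","wrist"):
    c=cam(n);get_image(n)
    for t in ("hook","hook_foot"):
      for r in pinpoint(t,n)[:1]: print(n,t,round(r["confidence"],2),W(c,r["xyz"]).round(1))
go([416.1,315.7,223.6],[-.173,-.985])
im=get_image("wrist"); save(im,"w3.png")
E
```

```text
t: 13.05
ee_pos: [419.8, 315.3, 222.5]
orientation: [2.405, 2.021, -0.001]
ft_force: [-1.0, -0.5, -1.5]
width: 21.7
grasp_force: 30.0
scene hook 0.77 [414.6 318.3 226.8]
scene hook_foot 0.88 [390.  128.5 181.1]
wrist hook 0.55 [420.7 315.3 220.6]
t 13.35 pos [419.6 315.1 222.9] q6 0.8 w 21.8 shift [-0.    -0.018 -0.004] turn [-0.  0.  0.]
```

View pics/w3.png

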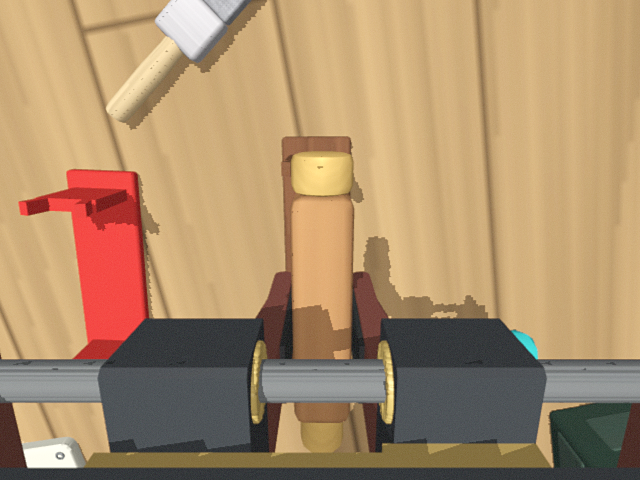

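The pommel sits in the same place in the hand as after the lift (322,152), so the rod hasn't slipped. I descend over the home pose.

```bash
python3 -m jog '0 -.018 .15 0 0 0 1;0 -.018 .35 0 0 0 1;0 -.018 .5 0 0 0 1;0 -.018 .6 0 0 0 1;0 -.018 .6 0 0 0 1;0 -.018 .6 0 0 0 1;0 -.018 .6 0 0 0 1' ; python3 - <<'E'
from h import *
go([416.1,315.7,73.6],[-.173,-.985])
E
```

```text
t: 14.1
ee_pos: [416.5, 316.6, 104.3]
orientation: [2.405, 2.021, 0.003]
ft_force: [-0.2, 0.1, -1.1]
width: 21.7
grasp_force: 30.0
t 14.1 pos [416.5 316.6 104.3] q6 0.8 w 21.7 shift [-0.005 -0.001  0.154] turn [ 0.003 -0.003  0.002]
```

```bash
python3 -m jog '-.002 0 .05 0 0 0 1;-.003 0 .1 0 0 0 1;-.003 0 .13 0 0 0 1;-.003 0 .15 0 0 0 1;-.003 0 .15 0 0 0 1;-.003 0 .15 0 0 0 1' ; python3 - <<'E'
from h import *
go([416.1,315.7,73.6],[-.173,-.985]); print(get_obs()["ft_force"],get_obs()["moment"])
E
```

```text
t: 14.7
ee_pos: [415.1, 315.2, 73.2]
orientation: [-2.405, -2.021, 0.002]
ft_force: [-3.2, -0.8, 5.7]
width: 21.7
grasp_force: 30.0
t 14.7 pos [415.1 315.2  73.2] q6 0.8 w 21.7 shift [ 0.003  0.005 -0.002] turn [-0.001  0.001  0.002]
[-3.21476013 -0.76545967  5.69648889] [-0.34550098  0.45485226 -0.01598051]
```

```bash
python3 -m jog '.002 .004 -.001 0 0 0 1;.002 .004 -.001 0 0 0 0;.002 .004 -.001 0 0 0 -.6;.002 .004 -.001 0 0 0 -.6;.002 .004 -.001 0 0 0 -.6;.002 .004 -.001 0 0 0 -.6' ; python3 -m jog '0 0 -.2 0 0 0 -1;0 0 -.4 0 0 0 -1;0 0 -.6 0 0 0 -1;0 0 -.8 0 0 0 -1;0 0 -.8 0 0 0 -1';  python3 - <<'E'
from h import *
c=cam("wrist"); im=get_image("wrist"); save(im,"w4.png")
for n in ("wrist","scene"):
  c=cam(n)
  if n=="scene": get_image(n)
  for t in ("hook","hook_foot"):
    for r in pinpoint(t,n)[:1]: print(n,t,round(r["confidence"],2),W(c,r["xyz"]).round(1))
go([577,131,150],[.0455,-1])
E
```

```text
t: 15.3
ee_pos: [416.4, 315.7, 73.2]
orientation: [2.405, 2.021, 0.0]
ft_force: [-0.3, -1.1, 0.7]
width: 58.1
grasp_force: 0.0
t: 15.8
ee_pos: [418.9, 317.6, 238.6]
orientation: [2.405, 2.021, 0.016]
ft_force: [0.9, 1.0, 0.1]
width: 87.4
grasp_force: 0.0
wrist hook 0.63 [416.5 312.5  68.7]
wrist hook_foot 0.57 [380.1 133.8  29. ]
scene hook 0.88 [407.4 314.3  76.5]
t 16.1 pos [415.5 315.1 231.7] q6 0.8 w 87.8 shift [-0.767  0.955  0.408] turn [-0.004  0.004 -0.417]
```

View pics/w4.png

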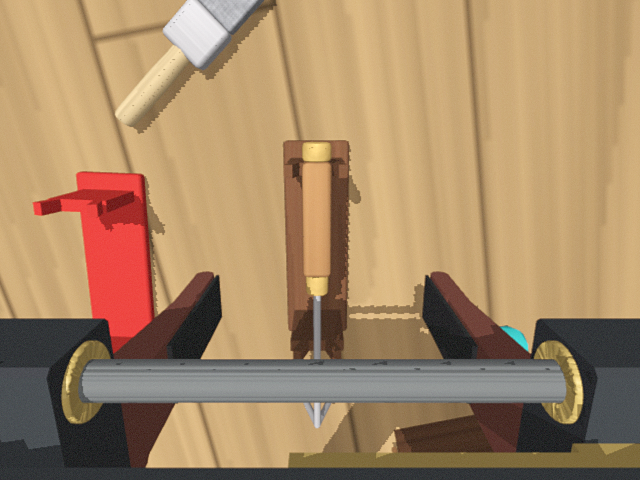

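The rod lies home in both notches. Next, a wrist look at the nugget for the grasp.

```bash
python3 -m jog '-.2 .2 -.04 0 0 -.1 -1;-.4 .4 -.04 0 0 -.2 -1;-.6 .6 -.04 0 0 -.3 -1;-.8 .8 -.04 0 0 -.417 -1;-1 .95 -.04 0 0 -.417 -1;-1 .95 -.04 0 0 -.417 -1;-1 .95 -.04 0 0 -.417 -1' ; python3 - <<'E'
from h import *
c=cam("wrist"); im=get_image("wrist")
for n in ("wrist","top"):
    c=cam(n); im=get_image(n)
    for r in pinpoint("turquoise",n)[:3]: print(n,round(r["confidence"],2),W(c,r["xyz"]).round(1))
    hsv=cv2.cvtColor(im,cv2.COLOR_RGB2HSV); mt=((hsv[...,0]>85)&(hsv[...,0]<97)&(hsv[...,1]>150)&(hsv[...,2]>80)).astype(np.uint8)
    k,l,s,ce=cv2.connectedComponentsWithStats(mt)
    for i in range(1,k):
        if s[i][4]>150:
            v,u=np.where(l==i); w=np.array([onz(c,a,b,17)[:2] for a,b in zip(u,v)],np.float32); print("turq",n,s[i],[np.round(q,2) for q in cv2.minAreaRect(w)])
    if n=="wrist": save(im,"w5.png")
go([577,131,150],[.0455,-1])
E
```

```text
t: 16.8
ee_pos: [570.0, 83.0, 239.7]
orientation: [-2.175, -2.266, 0.003]
ft_force: [-0.1, 0.3, -0.6]
width: 88.0
grasp_force: 0.0
wrist 0.9 [ 5.820e+02  1.277e+02 -4.000e-01]
wrist 0.74 [ 374.3 -212.5   -3.7]
wrist 0.64 [383.6 -73.8  -5.1]
turq wrist [ 313  118   46   70 2641] [array([578.59, 131.37]), array([40.25, 60.35]), np.float64(2.43)]
top 0.87 [380.5 -76.6  -2.3]
top 0.81 [ 376.  -212.    -3.2]
top 0.6 [578.7 131.   -2.4]
turq top [230 168  20  10 179] [array([571.54, 123.63]), array([44.25, 21.46]), np.float64(88.95)]
t 17.05 pos [568.2  87.1 240.7] q6 0.08 w 87.8 shift [0.217 0.055 0.454] turn [-0.002 -0.     0.002]
```

```bash
python3 -m jog '.1 .03 .2 0 0 0 -1;.21 .06 .4 0 0 0 -1;.21 .062 .6 0 0 0 -1;.21 .062 .8 0 0 0 -1;.21 .062 .9 0 0 0 -1;.21 .062 .9 0 0 0 -1;.21 .062 .9 0 0 0 -1' ; python3 - <<'E'
from h import *
go([579,130.5,20],[.0455,-1])
E
```

```text
t: 17.75
ee_pos: [579.3, 129.5, 61.6]
orientation: [-2.169, -2.273, 0.0]
ft_force: [-0.2, 0.8, -1.0]
width: 87.7
grasp_force: 0.0
t 17.75 pos [579.3 129.5  61.6] q6 0.15 w 87.7 shift [ 0.005 -0.001  0.208] turn [-0.    -0.     0.002]
```

```bash
python3 -m jog '.005 0 .1 0 0 0 -1;.005 0 .2 0 0 0 -1;.005 0 .205 0 0 0 -1;.005 0 .205 0 0 0 -1;.005 0 .205 0 0 0 0;.005 0 .205 0 0 0 1;.005 0 .205 0 0 0 1;.005 0 .205 0 0 0 1' ; python3 -m jog '0 0 0 0 0 0 1;0 0 0 0 0 0 1;0 0 0 0 0 0 1'; python3 - <<'E'
from h import *
go([579,130.5,20],[.0455,-1]); print(get_obs()["grasp_force"])
E
```

```text
t: 18.55
ee_pos: [579.8, 129.5, 20.8]
orientation: [2.17, 2.271, 0.001]
ft_force: [-0.2, -0.5, 0.3]
width: 59.2
grasp_force: 0.0
t: 18.85
ee_pos: [579.4, 129.4, 20.3]
orientation: [-2.17, -2.271, 0.0]
ft_force: [-0.8, 0.3, 0.6]
width: 41.9
grasp_force: 30.0
t 18.85 pos [579.4 129.4  20.3] q6 0.15 w 41.9 shift [ 0.005 -0.002  0.001] turn [-0.001  0.    -0.   ]
30.000212788581848
```

```bash
python3 -m jog '0 0 -.1 0 0 0 1;0 0 -.25 0 0 0 1;0 0 -.5 0 0 0 1;0 0 -.75 0 0 0 1;0 0 -.95 0 0 0 1;0 0 -.95 0 0 0 1;0 0 -.95 0 0 0 1' ; python3 - <<'E'
from h import *
go([503,-18,210],[.0455,-1]); print(get_obs()["grasp_force"])
E
```

```text
t: 19.55
ee_pos: [579.5, 129.5, 210.7]
orientation: [2.17, 2.271, 0.002]
ft_force: [-0.6, 0.9, -0.9]
width: 41.9
grasp_force: 30.0
t 19.55 pos [579.5 129.5 210.7] q6 0.15 w 41.9 shift [-0.719 -0.416  0.003] turn [ 0.003 -0.    -0.   ]
29.999598562717438
```

```bash
python3 -m jog '-.15 -.09 0 0 0 0 1;-.3 -.18 0 0 0 0 1;-.5 -.3 0 0 0 0 1;-.65 -.38 0 0 0 0 1;-.72 -.416 0 0 0 0 1;-.72 -.416 0 0 0 0 1;-.72 -.416 0 0 0 0 1' ; python3 - <<'E'
from h import *
for n in ("top","scene"):
    c=cam(n); get_image(n)
    for t in ("turquoise","place"):
        for r in pinpoint(t,n)[:4]: print(n,t,round(r["confidence"],2),W(c,r["xyz"]).round(1))
c=cam("scene"); print("corner px pred", proj(c,[503,-16.7,132]))
im=get_image("scene"); save(cv2.resize(im[180:320,290:450],None,fx=4,fy=4,interpolation=2),"s4.png")
go([503,-18,152.5],[.0455,-1]); print(get_obs()["grasp_force"])
E
```

```text
t: 20.25
ee_pos: [502.9, -17.9, 209.4]
orientation: [-2.171, -2.269, 0.001]
ft_force: [0.1, 0.7, -1.5]
width: 41.7
grasp_force: 30.0
top turquoise 0.77 [ 376.9 -215.5   -4.3]
top turquoise 0.61 [383.3 -76.3  -5.6]
scene turquoise 0.92 [379.6 -75.   -0.7]
scene turquoise 0.83 [497.5 -16.6 190.9]
scene turquoise 0.79 [ 369.6 -212.    -1. ]
scene place 0.7 [502.3 -15.8 132.5]
corner px pred [371.69445995 228.73942571]
t 20.6 pos [503.1 -17.5 210.2] q6 -0.1 w 41.6 shift [-0.002 -0.001  0.288] turn [-0.    -0.     0.002]
29.999645948410034
```

View pics/s4.png

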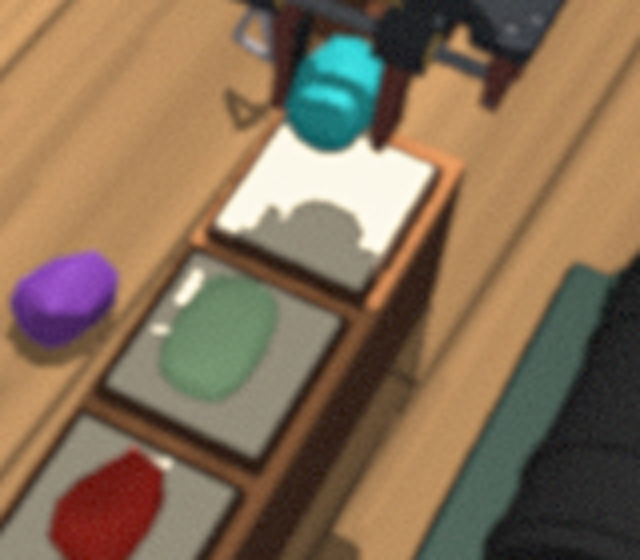

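The scene crop shows the nugget held level and lengthwise above the empty left plinth. I lower it the 57.5 mm, slowly at the end.

```bash
python3 -m jog '0 0 .1 0 0 0 1;0 0 .2 0 0 0 1;0 0 .25 0 0 0 1;0 0 .27 0 0 0 1;0 0 .278 0 0 0 1;0 0 .278 0 0 0 1;0 0 .278 0 0 0 1;0 0 .278 0 0 0 1' ; python3 - <<'E'
from h import *
go([503,-18,152.5],[.0455,-1]); print(get_obs()["ft_force"])
E
```

```text
t: 21.4
ee_pos: [503.3, -18.2, 155.3]
orientation: [2.17, 2.27, 0.001]
ft_force: [-0.1, -0.6, -2.0]
width: 41.5
grasp_force: 30.0
t 21.4 pos [503.3 -18.2 155.3] q6 -0.1 w 41.5 shift [ 0.001 -0.001  0.014] turn [ 0.002  0.    -0.001]
[-0.05284431 -0.61537264 -1.9623112 ]
```

```bash
python3 -m jog '0 0 .006 0 0 0 1;0 0 .01 0 0 0 1;0 0 .013 0 0 0 1;0 0 .015 0 0 0 1;0 0 .015 0 0 0 1'; python3 - <<'E'
from h import *
print(get_obs()["ft_force"],get_obs()["ee_pos"])
E
```

```text
t: 21.9
ee_pos: [502.9, -18.1, 152.2]
orientation: [2.17, 2.271, 0.0]
ft_force: [-2.6, -0.5, 5.2]
width: 41.7
grasp_force: 30.0
[-2.58691006 -0.52243026  5.16581214] [502.92276809 -18.14602096 152.23504276]
```

Contact (+5 N). I release and retreat straight up.

```bash
python3 -m jog '0 0 -.002 0 0 0 1;0 0 -.002 0 0 0 .3;0 0 -.002 0 0 0 -.3;0 0 -.002 0 0 0 -.6;0 0 -.002 0 0 0 -.6;0 0 -.002 0 0 0 -.6'; python3 -m jog '0 0 -.05 0 0 0 -.6;0 0 -.15 0 0 0 -.6;0 0 -.3 0 0 0 -.6;0 0 -.5 0 0 0 -.6;0 0 -.7 0 0 0 -.6;.25 0 -.8 0 0 0 -.6;.5 0 -.8 0 0 0 -.6;.75 0 -.8 0 0 0 -.6'; python3 -m jog '.15 0 0 0 0 0 -.6;.15 0 0 0 0 0 -.6;.15 0 0 0 0 0 -.6;.15 0 0 0 0 0 -.6;.15 0 0 0 0 0 -.6'; python3 - <<'E'
from h import *
for n in ("top","scene"):
    c=cam(n); im=get_image(n)
    for t in ("turquoise","hook","jade","cinnabar"):
        for r in pinpoint(t,n)[:3]: print(n,t,round(r["confidence"],2),W(c,r["xyz"]).round(1))
    hsv=cv2.cvtColor(im,cv2.COLOR_RGB2HSV); mt=((hsv[...,0]>85)&(hsv[...,0]<97)&(hsv[...,1]>150)&(hsv[...,2]>80)).astype(np.uint8)
    k,l,s,ce=cv2.connectedComponentsWithStats(mt)
    for i in range(1,k):
        if s[i][4]>150:
            v,u=np.where(l==i); w=np.array([onz(c,a,b,149)[:2] for a,b in zip(u,v)],np.float32); print("turq",n,s[i],[np.round(q,2) for q in cv2.minAreaRect(w)])
save(np.vstack([cv2.resize(im[180:320,290:450],None,fx=3,fy=3),cv2.resize(im[110:210,330:490],None,fx=3,fy=3)])[:600],"s5.png")
E
```

```text
t: 22.5
ee_pos: [503.0, -18.1, 152.0]
orientation: [2.17, 2.271, 0.0]
ft_force: [-0.4, 1.2, 0.2]
width: 69.0
grasp_force: 0.0
t: 23.3
ee_pos: [496.5, 129.4, 314.3]
orientation: [2.171, 2.268, 0.005]
ft_force: [0.9, 0.6, -0.8]
width: 70.5
grasp_force: 0.0
t: 23.8
ee_pos: [495.0, 156.9, 312.2]
orientation: [2.172, 2.269, -0.0]
ft_force: [-0.2, 0.3, -0.4]
width: 70.2
grasp_force: 0.0
top turquoise 0.73 [501.3 -18.8 132.3]
top turquoise 0.69 [ 373.5 -214.9   -1.6]
top turquoise 0.43 [418.3 318.7  -1.9]
top jade 0.9 [ 509.7 -130.9  134.2]
top cinnabar 0.66 [ 515.5 -231.3  132.6]
top cinnabar 0.41 [ 511.4 -126.5    2.2]
turq top [283 175  28  19 425] [array([504.85, -17.42]), array([35.36, 54.01]), np.float64(4.85)]
scene turquoise 0.97 [377.3 -75.3  -1. ]
scene turquoise 0.96 [ 369.5 -215.     2. ]
scene turquoise 0.94 [499.7 -21.2 132.5]
scene hook 0.74 [407.5 317.   76.4]
scene jade 0.78 [ 505.4 -122.   130.2]
scene cinnabar 0.55 [ 510.9 -228.   130.4]
turq scene [360 211  24  25 422] [array([499.27, -16.49]), array([38.75, 64.32]), np.float64(7.54)]
```

View pics/s5.png

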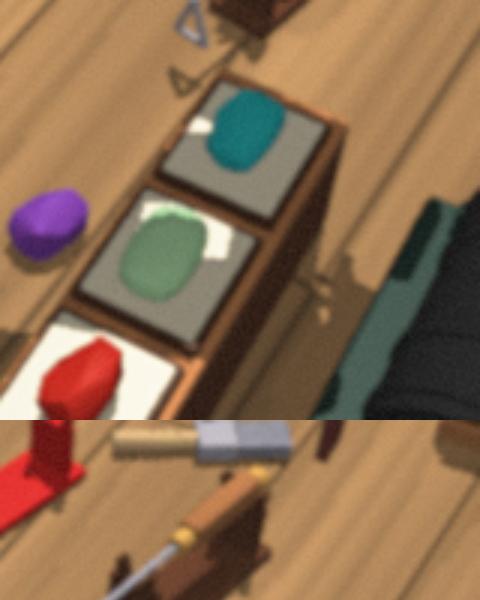

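The crop shows the nugget centred and lengthwise on its plinth, within about 4 mm. The rod is in both notches and the other stones are unmoved. I hand the job in.

```bash
python3 -c "from workcell import *; print(close_job())"
```

```text
the job is handed in; nothing more can be done
None
```

The job is handed in (no verdict was returned): the nugget was fished out with the rod and set upright and lengthwise on its plinth, about 4 mm off centre at most by the cameras; the rod is back in its notches, and the jade and cinnabar are unmoved. The brass weights were never approached, though I did not re-measure them.

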